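# Free the bearing-ball dish from the ski vise and hold it turned to the tackle box

## Robot

A 6-joint arm with a two-finger parallel gripper is mounted at the origin on the work surface. World frame = base frame: x ahead of the robot, y to its left, z up, the work surface at z = 0. Lengths are in mm, angles in rad, forces in N, time in s.
With the tool pointing down it reaches from about 350 to 775 mm from the base axis. Payload 7.3 kg.
Tool frame: the origin (TCP) lies at the very end of the fingers, on their centre line; the grasp point (between the pads) lies 19 mm behind it; z points along the fingers, y is the line along which they close (so a half turn about z gives the same grasp; the last joint's range is limited). The gripper opens to 92 mm and grips with 3 to 60 N. Pads are 19 mm wide; open, the fingers measure 130 mm over their backs; the gripper's body (75 mm by 190 mm) begins 47 mm behind the grasp point.
Start: joints at [-0.146, 0.342, 1.524, -0, 1.275, -0.146], TCP at [525.019, 0.019, 226.741] pointing down, gripper open.
Joint ranges: [-2.53, 2.53], [-0.77, 2.02], [0.04, 2.7], [-1, 4.14], [0.28, 2.66], [-3.11, 3.11]. Speed limits (rad/s): [2.57, 2.57, 3.14, 3.14, 3.14, 3.14].

## Interface

Orientations are given as [roll, pitch, yaw] about the fixed x, y, z axes, in that order (R = Rz(yaw) Ry(pitch) Rx(roll)).
In Python, from plant import bot gives the robot as it stands.
- The arm moves only by the tool send_rows, never from a script. Its argument "rows" is a list of rows, each an object of numbers: "x", "y", "z": the shift along the tool's x, y, z in units of 0.2 m (1.0 is 0.2 m); "ax", "ay", "az": the turn, a rotation vector about the tool's x, y, z in units of 60 degrees (1.0 is 60 degrees); "jaw": the opening, from -1 (shut) to 1 (fully open), so that 0 is half open. In form: [{"x": .., "y": .., "z": .., "ax": .., "ay": .., "az": .., "jaw": ..}, ...]. A call has exactly 10 rows; each row is the pose to reach, as a shift and turn from the pose commanded when the call began, along the tool's axes at that moment; what a row does not reach only later rows make up. A row lasts 1/8 s, in which the tool goes at most 62.5 mm and 10.7 degrees, less where a joint would pass 70% of its speed; a pose out of reach is approached as far as the arm can. A call with a number of a shift or a turn outside -1 to 1 is refused whole. A call with a gripper value outside its range is refused whole. The fingers move at their own pace and stop on an object; the grip force is fixed at half the most. Time passes only in rows, so rows that repeat a pose let the fingers close, or fill a call up. It gives the time, the measured TCP pose, the force, the opening and the grip force at its end, in the units of the state.
- bot.get_obs(): the state, without advancing time (a new reading comes with each control period).
- bot.capture(name): name is "scene" or "side" or "wrist"; returns (picture, depth): 420x560x3 uint8, red, green, blue; 420x560 float32, mm along the optical axis (not along the pixel's ray), 0 where there is no reading.
- bot.camera_model(name): a dict with "vertical_fov" (degrees; the focal length in pixels is half the picture's height over the tangent of half this angle, whatever the lens; pixels are square), "cx", "cy" (the principal point, pixels), "R" (3x3) and "t" (3): a world point X has camera coordinates R X + t; the wrist camera has in their place "T_tool_cam" (4x4, takes a point from camera to tool coordinates, whose origin is the TCP and whose axes are the flange's). Camera axes: x right, y down, z forward; pixel columns grow to the right and rows downward; lengths in mm; the calibration is good to about 2 mm. A picture is of the moment at which its call begins: read the wrist's pose just before it. camera_model takes no time and is no camera call.
- bot.close_job(): hands the job in; it is judged then, once.
The state is a dict: "time": time; "joint_positions": joint angles; "dq": joint speeds; "tau": joint torques, N m; "tool_pos": TCP position; "tcp_rot": TCP orientation; "contact_force": force on the tool from outside, world axes, zero at the start; "moment": the same for the moment, N m; "grip_width": finger opening in mm; "finger_force": force on a finger pad.
Only numpy, scipy, OpenCV 4.12 (cv2) and the standard library are available. Lean on these libraries where they do the work, as an engineer would, in place of code of your own. Each camera call takes 0.05 s, during which the arm holds its last target. There are 200 camera calls.

## Task

A loose bearing ball lies in the little dish clamped in the ski vise, and I want to tip it into the tackle box myself once I have the box open. Throw the clamp lever from its clamped notch into the open notch marked with the arrowhead and leave it there, then lift the dish by its grip straight up off its seat and, once it is clear, turn it level a quarter turn above the seat so that its pouring lip points to the side of the vise where the tackle box stands. Keep the ball in the middle of the dish all the way, leave the other things on the bench alone, and finish still holding the dish still and level about 6 cm above its seat: do not put it down or let go.

Things in the scene. Friction and masses are not known exactly. Their poses are not given: they have to be found in the camera images.
- vise: grey ski vise bolted to the bench (does not move during the job; its place and yaw differ each time). Foot plate 260 x 150 mm, 12 mm thick; bed 120 x 100 mm. Origin on the bench under the centre of the dish's seat; z up; the clamp lever is on its -x side (towards the robot), its yaw within 0.35 rad of the robot's frame
- seat (a point): centre of the vise's seat floor, 50 mm above the bench: the dish's round foot (60 mm across) stands there in a 65 mm recess 10 mm deep; lifted 10 mm it is clear of the recess
- lever (a joint): clamp lever angle about its vertical pivot, rad, growing counter-clockwise from above: 0 = clamped notch (its tongue 2 mm above the dish's rim stops it being lifted), 1.0 = open notch with a raised arrowhead (tongue clear). It stops at both. An over-centre spring pulls it into the nearer notch and holds it; throwing it takes about 3 N at the peg
- lever_pivot (a point): the lever's pivot, 85 mm from the seat's centre towards the vise's -x, 87 mm above the bench
- lever_peg (a point): the lever's upright round black peg, 14 mm diameter, 85 mm from the pivot, its top 137 mm above the bench; the point is on its axis, 118 mm above the bench. The arm under it has its top face at 91 mm. At lever value 0 the peg lies from the pivot towards the vise's +y; opening swings it 1.0 rad towards the vise's -x (to the robot)
- dish_grip (a point): centre of the wooden grip block on the dish's bail: 14 mm along the dish's x, 40 mm along y, 36 mm tall, spanning 73 to 109 mm above the dish's underside (point at 91 mm). Grasp it from above across its 14 mm. Its x axis points to the pouring lip, z up; at the start the lip points along the vise's +x
- dish_lip (a point): end of the pouring lip, 75 mm from the dish's centre along its x, 23 mm above its underside. The lip is an open channel 27 mm wide
- dish_middle (a point): the middle of the dish: where the ball's centre is when it rests there, 21 mm above the dish's underside. The bowl is a shallow cone of 10 degrees, so tilts near that or jerks send the ball off
- ball_center (a point): centre of the loose steel bearing ball, 22 mm diameter, 44 g, lying in the dish
- tackle_box: closed white tackle box 230 x 130 mm, 127 mm tall with its handle, standing to the vise's left (+y side) or right (-y side), about 0.3 m from it; swaps places with an open plywood file caddy. Origin under its centre. Fixed
- scraper: blue plastic scraper 140 x 60 x 5 mm; a bystander, origin under its centre
- nylon_brush: wooden-backed red nylon brush 130 x 50 x 41 mm; a bystander, origin under its centre
- steel_brush: wooden-backed steel brush 130 x 50 x 41 mm; a bystander, origin under its centre
- wax_1: green wax block 75 x 45 x 25 mm; a bystander, origin under its centre
- wax_2: second green wax block 75 x 45 x 25 mm; a bystander, origin under its centre
- wax_tin: round aluminium wax tin, 68 mm across, 24 mm tall; a bystander, origin under its centre
- dish: the aluminium dish: 108 mm across, rim 32 mm high, about 0.19 kg, centre of mass under the grip; steel bail 7 mm thick, 112 mm wide along y. Origin at the centre of its underside, axes as dish_grip
- ball: the loose ball; use ball_center for its position
Things that resemble listed ones, but are neither listed nor needed, are in the scene too. There is more than one size of the dish; the job needs the smallest.

How it is judged (in metres and radians):
On the way, in this order (a step that is already met when the one before it is completed fails the run):
1. the lever is in the open notch while the dish still stands in its seat (value of joint lever between 0.88 and 1.08 rad and distance of dish_middle from where it was at the start of the episode below 0.008 m), for 0.2 s.
2. the dish is lifted clear of the seat (over 10 mm) by the fingers, above the seat and not yet turned (within 0.35 rad of the start) (z of dish_grip in the frame of seat above 0.104 m and horizontal distance between dish_middle and seat below 0.03 m and angle between the x axis of dish_grip and the x axis of vise, either way round below 0.35 rad and contact force between the fingers and dish above 0.5 N), for 0.1 s.
At the end, for the whole second after the job is handed in: Lever in the open notch (0.88-1.08 rad). Fingers alone hold the dish still, 35-90 mm above the seat, within 30 mm of over it, level to 0.12 rad, turned a quarter turn (to 0.2 rad), lip to the tackle box's side; ball within 10 mm of the dish's middle (value of joint lever between 0.88 and 1.08 rad and z of dish_grip in the frame of seat between 0.126 and 0.181 m and horizontal distance between dish_middle and seat below 0.03 m and angle between dish_grip's own z axis and vertical below 0.12 rad and angle between the x axis of dish_grip and the y axis of vise, either way round below 0.2 rad and ((y of tackle_box in the frame of vise above 0 m and y of dish_lip in the frame of vise above 0.045 m) or (y of tackle_box in the frame of vise below 0 m and y of dish_lip in the frame of vise below -0.045 m)) and distance between ball_center and dish_middle below 0.01 m and contact force between the fingers and dish above 0.5 N and contact force between dish and vise below 0.1 N and contact force between ball and dish above 0.1 N and linear speed of dish below 0.03 m/s and angular speed of dish below 0.2 rad/s); the arm keeps its last pose, push and grip.
It fails at once if the ball leaves the middle of the dish (by more than 15 mm) (distance between ball_center and dish_middle above 0.015 m).
It fails at once if the dish is tipped by more than 0.25 rad (angle between dish_grip's own z axis and vertical above 0.25 rad).
It fails at once if a bystander is moved by more than 20 mm (distance of any of scraper, nylon_brush, steel_brush, wax_1, wax_2, wax_tin from where it was at the start of the episode above 0.02 m).
It also fails if it takes over 64 s, if anything falls off the work surface, if the arm or the gripper's body presses on something with over 40 N, if the wrist force passes 120 N, or if a joint passes its speed limit or range.

## Working session

There is one attempt and no reset: what is moved stays moved. The work goes in short steps, Python scripts to look and compute and a tool call to move; the robot and the scene stay as the last step left them, time stands still between calls to the robot, and variables do not carry over. Pictures are saved under pics/ and viewed, at most 10 in all, crops included, and the job is handed in when it is done.

Besides the shell and the picture viewer there is one more tool, called after "Emit:" by a JSON object that holds its "api" and its "payload". send_rows: Moves the arm, as the interface text tells. Its arguments: {"type":"object","properties":{"rows":{"type":"array","items":{"type":"object","properties":{"x":{"type":"number","minimum":-1,"maximum":1},"y":{"type":"number","minimum":-1,"maximum":1},"z":{"type":"number","minimum":-1,"maximum":1},"ax":{"type":"number","minimum":-1,"maximum":1},"ay":{"type":"number","minimum":-1,"maximum":1},"az":{"type":"number","minimum":-1,"maximum":1},"jaw":{"type":"number"}}}}},"required":["rows"]}

```bash
mkdir -p pics
cat > h.py <<'E'
import numpy as np, cv2
from plant import bot
from scipy.spatial.transform import Rotation as Ro
def cam(n,obs=None):
    m=bot.camera_model(n); f=210/np.tan(np.radians(m["vertical_fov"])/2)
    if "R" in m: return f,m["cx"],m["cy"],np.array(m["R"]),np.array(m["t"]).ravel()
    o=obs or bot.get_obs(); Rt=Ro.from_euler('xyz',o["tcp_rot"]).as_matrix()
    T=np.eye(4);T[:3,:3]=Rt;T[:3,3]=o["tool_pos"]
    W=np.linalg.inv(T@np.array(m["T_tool_cam"])); return f,m["cx"],m["cy"],W[:3,:3],W[:3,3]
def cloud(c,d):
    f,cx,cy,R,t=c; v,u=np.mgrid[:d.shape[0],:d.shape[1]]
    P=np.stack([(u-cx)/f*d,(v-cy)/f*d,d],-1); return (P-t)@R
def ray(c,u,v,z):
    f,cx,cy,R,t=c; o=-R.T@t; r=R.T@np.array([(u-cx)/f,(v-cy)/f,1]); return o+r*(z-o[2])/r[2]
def shot(n,name):
    o=bot.get_obs(); c=cam(n,o); p,d=bot.capture(n); cv2.imwrite(f"pics/{name}.png",p[:,:,::-1]); np.savez(f"/tmp/{name}.npz",p=p,d=d,f=c[0],cx=c[1],cy=c[2],R=c[3],t=c[4]); return p,d,c
def load(name):
    z=np.load(f"/tmp/{name}.npz"); return z["p"],z["d"],(float(z["f"]),float(z["cx"]),float(z["cy"]),z["R"],z["t"])
E
python3 - <<'E'
from h import *
for n in ["scene","side","wrist"]:
    p,d,c=shot(n,n+"0"); print(n,-c[3].T@c[4],c[3][2],(d>0).mean())
o=bot.get_obs();print(o)
a=[cv2.imread(f"pics/{n}0.png") for n in ["scene","side"]]
E
```

```text
scene [999.94693944 595.05013905 932.96763523] [-0.45279604 -0.52314306 -0.72200906] 0.9958460884353741
side [-190.9823077  -821.7682462   962.14188515] [ 0.49676572  0.59733086 -0.62961866] 0.992312925170068
wrist [524.89033758  70.3782272  383.70740704] [-0.00152825 -0.26289795 -0.96482243] 0.9959353741496598
{'time': 0.15, 'joint_positions': array([-1.46014064e-01,  3.42565721e-01,  1.52475416e+00,  6.75382171e-07,
        1.27544470e+00, -1.45986455e-01]), 'dq': array([-1.93403047e-03, -4.95963359e-04, -3.08026798e-03,  2.04764286e-03,
       -3.05156645e-05, -3.73188892e-04]), 'tau': array([ 7.52666965e-04, -4.31470585e+01, -2.44352603e+01,  7.18239485e-02,
        5.38185902e-02, -1.32920518e-04]), 'tool_pos': array([5.24700621e+02, 5.91094321e-02, 2.26218211e+02]), 'tcp_rot': array([-3.14043329e+00, -1.71117022e-04,  1.57076842e+00]), 'contact_force': array([0.0420415 , 0.30849312, 0.39308839]), 'moment': array([ 0.00488544, -0.04174034, -0.04795478]), 'finger_force': 0.0, 'grip_width': 92.16100662238053}
```

View pics/scene0.png

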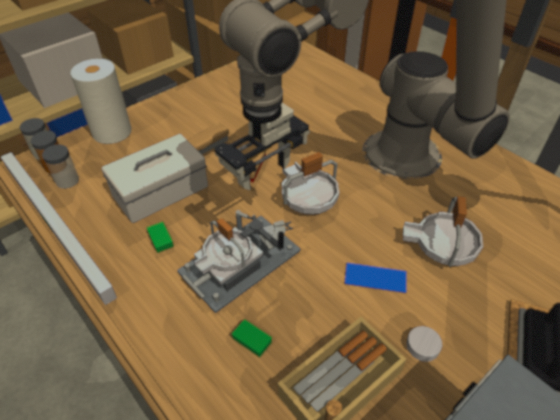

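View pics/side0.png

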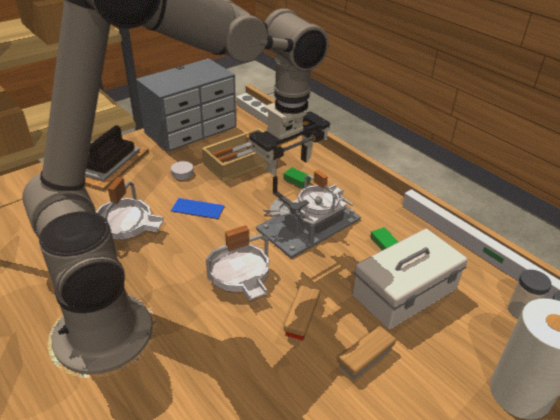

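The scene view shows the vise at about (235,262), its dish's grip at (224,229), the black peg at (281,240) and the tackle box at (155,175), which is towards −y. The caddy is on the +y side. The side view shows the vise dish at (322,203) and the peg at (275,185). Next I measure the vise from both depth clouds.

```bash
python3 - <<'E'
from h import *
for n,box in [("scene0",(170,205,310,310)),("side0",(250,165,370,255))]:
    p,d,c=load(n); P=cloud(c,d); x0,y0,x1,y1=box
    m=np.zeros(d.shape,bool); m[y0:y1,x0:x1]=1; m&=(d>0)
    hsv=cv2.cvtColor(p,cv2.COLOR_RGB2HSV)
    Z=P[...,2]
    g=m&(hsv[...,0]<14)&(hsv[...,1]>130)&(Z>110)&(Z<175)
    k=m&(hsv[...,2]<45)&(Z>100)&(Z<142)
    s=m&(hsv[...,1]<70)&(Z>5)&(Z<20)
    for nm,q in [("grip",g),("peg",k),("plate",s)]:
        Q=P[q]; print(n,nm,len(Q), len(Q) and (np.median(Q,0).round(1),Q.min(0).round(),Q.max(0).round()))
        v,u=np.nonzero(q); print(u.mean() if len(u) else 0,v.mean() if len(v) else 0)
    Q=P[s][:,:2].astype(np.float32); r=cv2.minAreaRect(Q); print("rect",r)
E
cd pics; python3 -c "
import cv2
a=cv2.imread('scene0.png')[195:315,160:320];b=cv2.imread('side0.png')[150:260,240:387]
a=cv2.resize(a,(640,480),interpolation=2)
w=cv2.imread('wrist0.png')
cv2.imwrite('c1.png',cv2.hconcat([cv2.resize(a,(400,300)),cv2.resize(w,(400,300))]))"
```

```text
scene0 grip 45 (array([647.5,  14.7, 149.3]), array([638., -14., 133.]), array([649.,  24., 162.]))
225.4 230.64444444444445
scene0 peg 54 (array([558.9,  90.5, 119.9]), array([554.,  85., 101.]), array([563.,  95., 139.]))
280.31481481481484 239.4814814814815
scene0 plate 2145 (array([653. ,  54. ,  12.1]), array([378., -75.,   5.]), array([743.,  79.,  20.]))
240.48391608391609 272.96550116550117
rect ((560.0787353515625, 1.9155502319335938), (364.2136535644531, 151.26605224609375), 1.2431594133377075)
side0 grip 144 (array([633.1,  -2.4, 148. ]), array([629., -23., 125.]), array([647.,  19., 163.]))
320.0763888888889 178.27083333333334
side0 peg 20 (array([547.4,  80.2, 122.5]), array([543.,  75., 101.]), array([551.,  86., 137.]))
274.5 183.35
side0 plate 1654 (array([535.2, -35.5,  10.9]), array([475., -78.,   5.]), array([740., 140.,  20.]))
300.80652962515114 232.75816203143893
rect ((599.3763427734375, 13.268211364746094), (262.7973327636719, 212.80564880371094), 9.572969436645508)
```

View pics/c1.png

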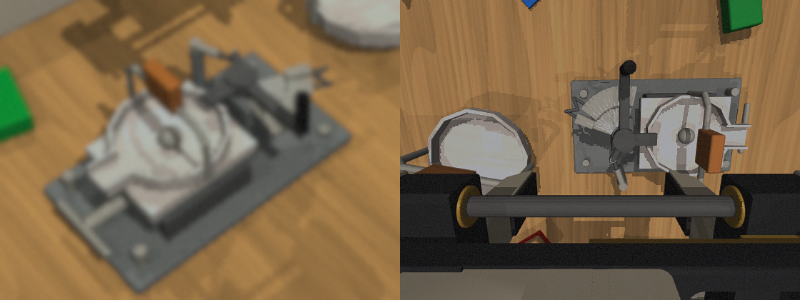

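The crop shows the vise nearly aligned with the world axes, with the peg at its +y/−x corner. In the wrist view the peg top is at about (627,68), the grip at (710,150) and the plate spans roughly (573–742, 80–173). I measure from the wrist view for yaw and centres.

Run:
```python
from h import *
p,d,c=load("wrist0"); P=cloud(c,d); Z=P[...,2]; hsv=cv2.cvtColor(p,cv2.COLOR_RGB2HSV)
m=(d>0); m[:, :270]=0; m[250:]=0; m&=(P[...,0]>480)&(P[...,0]<800)&(P[...,1]>-120)
s=m&(hsv[...,1]<80)&(Z>7)&(Z<17)
Q=P[s]; print("plate",len(Q),cv2.minAreaRect(Q[:,:2].astype(np.float32)))
g=m&(hsv[...,0]<14)&(hsv[...,1]>130)&(Z>80)&(Z<170); Q=P[g]; T=Q[Q[:,2]>Q[:,2].max()-6]
print("grip",len(Q),Q.min(0),Q.max(0),"top",len(T),cv2.minAreaRect(T[:,:2].astype(np.float32)))
k=m&(hsv[...,2]<50)&(Z>128)&(Z<145); Q=P[k]; print("peg",len(Q),Q.mean(0),Q.min(0),Q.max(0))
r=m&(hsv[...,1]<70)&(Z>76)&(Z<86); Q=P[r]; print("rim",cv2.minEnclosingCircle(Q[:,:2].astype(np.float32)),Q[:,:2].min(0),Q[:,:2].max(0))
b=m&(hsv[...,1]<80)&(Z>52)&(Z<64);Q=P[b]; print("bed",np.median(Q[:,2]),cv2.minAreaRect(Q[:,:2].astype(np.float32)))
# all things around: tall things
A=m&(Z>15)&(P[...,1]>60); print(P[A].min(0),P[A].max(0))
```

```text
plate 6921 ((624.6940307617188, 1.5175704956054688), (228.1995086669922, 150.3247833251953), 0.8318203091621399)
grip 1477 [550.16426364 -16.92968644 125.814632  ] [645.80152302  83.94912869 160.66480251] top 996 ((638.6995849609375, 2.693479537963867), (14.130374908447266, 39.302345275878906), 0.25461530685424805)
peg 431 [574.81810133  61.95528926 136.28933034] [545.97945048 -16.50321884 128.09927986] [635.6651139   92.01844095 144.71323245]
rim ((616.2015991210938, 20.875), 106.80841064453125) [514.56263441 -55.99628788] [718.44379163  72.80142425]
bed 60.53092461750779 ((627.7420654296875, -5.1855316162109375), (144.11448669433594, 114.1690902709961), 0.9874886870384216)
[524.72874488  60.00030336  15.01403464] [746.00768201 179.41872279 138.48218522]
```

Emit:
{"api": "send_rows", "payload": {"rows": [{"x":0.07,"y":0.05,"z":0,"jaw":-1},{"x":0.15,"y":0.1,"z":0,"jaw":-1},{"x":0.23,"y":0.16,"z":0.05,"jaw":-1},{"x":0.31,"y":0.22,"z":0.1,"jaw":-1},{"x":0.38,"y":0.28,"z":0.16,"jaw":-1},{"x":0.435,"y":0.325,"z":0.22,"jaw":-1},{"x":0.435,"y":0.325,"z":0.3,"jaw":-1},{"x":0.435,"y":0.325,"z":0.36,"jaw":-1},{"x":0.435,"y":0.325,"z":0.38,"jaw":-1},{"x":0.435,"y":0.325,"z":0.38,"jaw":-1}]}}

```text
schema error: expected keys x, y, z, ax, ay, az, jaw
```

Run:
```python
from h import *
p,d,c=shot("wrist","w1"); o=bot.get_obs(); print(o["time"],o["tool_pos"],o["grip_width"],o["contact_force"])
P=cloud(c,d);Z=P[...,2]; hsv=cv2.cvtColor(p,cv2.COLOR_RGB2HSV)
g=(hsv[...,0]<14)&(hsv[...,1]>130)&(Z>120)&(Z<170)&(P[...,0]>600)&(P[...,0]<680)&(abs(P[...,1])<50); Q=P[g]; T=Q[Q[:,2]>153]
print("top",len(T),T.mean(0),len(T) and cv2.minAreaRect(T[:,:2].astype(np.float32)))
k=(hsv[...,2]<60)&(Z>131)&(Z<143)&(abs(P[...,0]-553)<25)&(abs(P[...,1]-87)<25);Q=P[k]; print("peg",len(Q),len(Q) and (Q.mean(0),cv2.minEnclosingCircle(Q[:,:2].astype(np.float32))))
```

```text
0.2 [5.24765067e+02 6.84477682e-02 2.26303839e+02] 91.81184274407494 [-0.28531247  0.51699698  0.78592984]
top 1044 [638.08796485   3.27246523 158.10938067] ((638.8311767578125, 2.561166763305664), (39.281463623046875, 14.42163372039795), 89.95819091796875)
peg 308 (array([552.56788448,  85.41114905, 136.2105869 ]), ((552.8264770507812, 85.51416015625), 6.8769850730896))
```

View pics/w1.png

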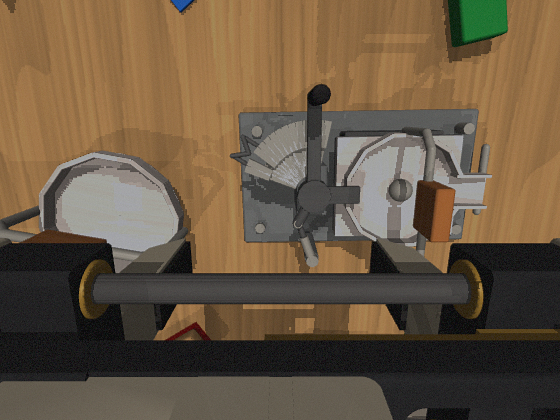

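The view shows the peg top at (319,94), the hub at (314,194), the ball at (400,190) and the grip at (434,210). The first call was refused because the rows lacked the turn keys, so I resend it in full.

Emit:
{"api": "send_rows", "payload": {"rows": [{"x":0.07,"y":0.05,"z":0,"ax":0,"ay":0,"az":0,"jaw":-1},{"x":0.15,"y":0.1,"z":0,"ax":0,"ay":0,"az":0,"jaw":-1},{"x":0.23,"y":0.16,"z":0.05,"ax":0,"ay":0,"az":0,"jaw":-1},{"x":0.31,"y":0.22,"z":0.1,"ax":0,"ay":0,"az":0,"jaw":-1},{"x":0.38,"y":0.28,"z":0.16,"ax":0,"ay":0,"az":0,"jaw":-1},{"x":0.43,"y":0.325,"z":0.22,"ax":0,"ay":0,"az":0,"jaw":-1},{"x":0.43,"y":0.325,"z":0.3,"ax":0,"ay":0,"az":0,"jaw":-1},{"x":0.43,"y":0.325,"z":0.36,"ax":0,"ay":0,"az":0,"jaw":-1},{"x":0.43,"y":0.325,"z":0.38,"ax":0,"ay":0,"az":0,"jaw":-1},{"x":0.43,"y":0.325,"z":0.38,"ax":0,"ay":0,"az":0,"jaw":-1}]}}

```text
time: 1.45
tool_pos: [589.9, 85.6, 150.8]
tcp_rot: [3.142, 0.0, 1.57]
contact_force: [-0.6, 0.4, -0.3]
grip_width: 1.1
finger_force: 0.0
```

Emit:
{"api": "send_rows", "payload": {"rows": [{"x":0,"y":0,"z":0.06,"ax":0,"ay":0,"az":0,"jaw":-1},{"x":0,"y":0,"z":0.13,"ax":0,"ay":0,"az":0,"jaw":-1},{"x":0,"y":0,"z":0.19,"ax":0,"ay":0,"az":0,"jaw":-1},{"x":0,"y":0,"z":0.21,"ax":0,"ay":0,"az":0,"jaw":-1},{"x":0,"y":0,"z":0.21,"ax":0,"ay":0,"az":0,"jaw":-1},{"x":0,"y":-0.03,"z":0.21,"ax":0,"ay":0,"az":0,"jaw":-1},{"x":0,"y":-0.06,"z":0.21,"ax":0,"ay":0,"az":0,"jaw":-1},{"x":0,"y":-0.09,"z":0.21,"ax":0,"ay":0,"az":0,"jaw":-1},{"x":-0.005,"y":-0.12,"z":0.21,"ax":0,"ay":0,"az":0,"jaw":-1},{"x":-0.01,"y":-0.14,"z":0.21,"ax":0,"ay":0,"az":0,"jaw":-1}]}}

```text
time: 2.7
tool_pos: [562.0, 84.2, 109.2]
tcp_rot: [3.14, -0.0, 1.571]
contact_force: [3.1, 3.0, 1.1]
grip_width: 0.6
finger_force: 1.5
```

Emit:
{"api": "send_rows", "payload": {"rows": [{"x":-0.01,"y":-0.03,"z":0,"ax":0,"ay":0,"az":0,"jaw":-1},{"x":-0.02,"y":-0.06,"z":0,"ax":0,"ay":0,"az":0,"jaw":-1},{"x":-0.03,"y":-0.09,"z":0,"ax":0,"ay":0,"az":0,"jaw":-1},{"x":-0.045,"y":-0.12,"z":0,"ax":0,"ay":0,"az":0,"jaw":-1},{"x":-0.06,"y":-0.15,"z":0,"ax":0,"ay":0,"az":0,"jaw":-1},{"x":-0.08,"y":-0.175,"z":0,"ax":0,"ay":0,"az":0,"jaw":-1},{"x":-0.1,"y":-0.2,"z":0,"ax":0,"ay":0,"az":0,"jaw":-1},{"x":-0.125,"y":-0.225,"z":0,"ax":0,"ay":0,"az":0,"jaw":-1},{"x":-0.15,"y":-0.25,"z":0,"ax":0,"ay":0,"az":0,"jaw":-1},{"x":-0.155,"y":-0.255,"z":0,"ax":0,"ay":0,"az":0,"jaw":-1}]}}

```text
time: 3.95
tool_pos: [510.7, 52.6, 108.8]
tcp_rot: [-3.142, 0.0, 1.57]
contact_force: [0.2, 1.3, 0.4]
grip_width: 0.2
finger_force: 0.0
```

Emit:
{"api": "send_rows", "payload": {"rows": [{"x":0,"y":0.04,"z":0,"ax":0,"ay":0,"az":0,"jaw":-1},{"x":0,"y":0.06,"z":-0.05,"ax":0,"ay":0,"az":0,"jaw":-1},{"x":0,"y":0.06,"z":-0.15,"ax":0,"ay":0,"az":0,"jaw":-1},{"x":0,"y":0.06,"z":-0.28,"ax":0,"ay":0,"az":0,"jaw":-1},{"x":-0.05,"y":0.06,"z":-0.41,"ax":0,"ay":0,"az":0,"jaw":-1},{"x":-0.12,"y":0.09,"z":-0.53,"ax":0,"ay":0,"az":0,"jaw":-0.4},{"x":-0.19,"y":0.14,"z":-0.6,"ax":0,"ay":0,"az":0,"jaw":-0.2},{"x":-0.25,"y":0.2,"z":-0.6,"ax":0,"ay":0,"az":0,"jaw":0},{"x":-0.25,"y":0.2,"z":-0.6,"ax":0,"ay":0,"az":0,"jaw":0},{"x":-0.25,"y":0.2,"z":-0.6,"ax":0,"ay":0,"az":0,"jaw":0}]}}

```text
time: 5.2
tool_pos: [550.5, 3.4, 227.8]
tcp_rot: [-3.14, -0.0, 1.571]
contact_force: [-0.7, 0.1, 0.1]
grip_width: 44.4
finger_force: 0.0
```

Run:
```python
from h import *
p,d,c=shot("wrist","w2"); o=bot.get_obs(); print(o["time"],o["tool_pos"],o["tcp_rot"],o["grip_width"],o["contact_force"])
P=cloud(c,d);Z=P[...,2]; hsv=cv2.cvtColor(p,cv2.COLOR_RGB2HSV)
g=(hsv[...,0]<14)&(hsv[...,1]>130)&(Z>120)&(Z<170)&(P[...,0]>600)&(P[...,0]<680)&(abs(P[...,1])<50); Q=P[g]; T=Q[Q[:,2]>153]
print("top",len(T),T.mean(0),len(T) and cv2.minAreaRect(T[:,:2].astype(np.float32)))
k=(hsv[...,2]<60)&(Z>131)&(Z<143)&(abs(P[...,0]-490)<60)&(abs(P[...,1]-60)<50);Q=P[k]; print("peg",len(Q),len(Q) and (np.median(Q,0),cv2.minEnclosingCircle(Q[:,:2].astype(np.float32))))
if len(Q): q=np.median(Q,0); print("lever",np.arctan2(q[1]-2,q[0]-554)-np.pi/2-.01)
```

```text
5.25 [550.41599747   3.50352558 227.90352521] [-3.13973910e+00 -4.01204094e-04  1.57114783e+00] 45.43345097197732 [0.83366241 0.0828121  0.16772315]
top 972 [638.38043025   4.2485791  158.21915895] ((638.90625, 3.1947097778320312), (38.55780029296875, 14.096439361572266), 89.86734008789062)
peg 278 (array([483.10176164,  45.65093389, 136.30931356]), ((482.6753234863281, 45.459228515625), 6.74285364151001))
lever 1.008923988766657
```

View pics/w2.png

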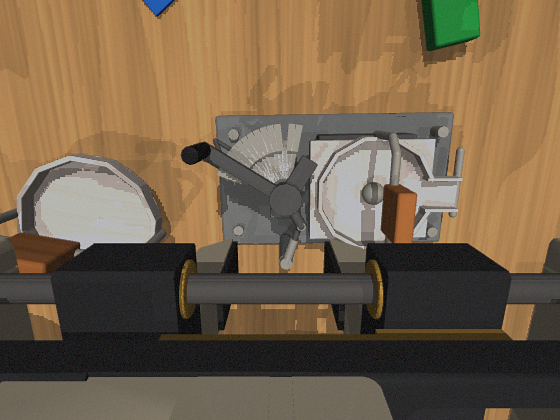

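The lever sits in the open notch at about 1.01 rad (peg at (190,154) in the picture), and the dish has not moved. Now over the grip and down.

Emit:
{"api": "send_rows", "payload": {"rows": [{"x":0,"y":0.1,"z":0,"ax":0,"ay":0,"az":0,"jaw":0},{"x":0,"y":0.22,"z":0,"ax":0,"ay":0,"az":0,"jaw":0},{"x":0,"y":0.34,"z":0,"ax":0,"ay":0,"az":0,"jaw":0},{"x":0,"y":0.42,"z":0.04,"ax":0,"ay":0,"az":0,"jaw":0},{"x":0,"y":0.44,"z":0.12,"ax":0,"ay":0,"az":0,"jaw":0},{"x":0,"y":0.44,"z":0.24,"ax":0,"ay":0,"az":0,"jaw":0},{"x":0,"y":0.44,"z":0.36,"ax":0,"ay":0,"az":0,"jaw":0},{"x":0,"y":0.44,"z":0.45,"ax":0,"ay":0,"az":0,"jaw":0},{"x":0,"y":0.44,"z":0.5,"ax":0,"ay":0,"az":0,"jaw":0},{"x":0,"y":0.44,"z":0.515,"ax":0,"ay":0,"az":0,"jaw":0}]}}

```text
time: 6.5
tool_pos: [638.4, 3.2, 125.0]
tcp_rot: [-3.14, -0.0, 1.571]
contact_force: [-0.0, -0.7, 0.6]
grip_width: 46.1
finger_force: 0.0
```

Emit:
{"api": "send_rows", "payload": {"rows": [{"x":0,"y":0,"z":0,"ax":0,"ay":0,"az":0,"jaw":-0.3},{"x":0,"y":0,"z":0,"ax":0,"ay":0,"az":0,"jaw":-0.5},{"x":0,"y":0,"z":0,"ax":0,"ay":0,"az":0,"jaw":-0.58},{"x":0,"y":0,"z":0,"ax":0,"ay":0,"az":0,"jaw":-0.62},{"x":0,"y":0,"z":0,"ax":0,"ay":0,"az":0,"jaw":-0.66},{"x":0,"y":0,"z":0,"ax":0,"ay":0,"az":0,"jaw":-0.7},{"x":0,"y":0,"z":0,"ax":0,"ay":0,"az":0,"jaw":-0.74},{"x":0,"y":0,"z":0,"ax":0,"ay":0,"az":0,"jaw":-0.8},{"x":0,"y":0,"z":0,"ax":0,"ay":0,"az":0,"jaw":-1},{"x":0,"y":0,"z":0,"ax":0,"ay":0,"az":0,"jaw":-1}]}}

```text
time: 7.75
tool_pos: [639.2, 3.0, 125.8]
tcp_rot: [3.141, 0.0, 1.571]
contact_force: [0.4, -1.2, 0.2]
grip_width: 13.9
finger_force: 30.0
```

Emit:
{"api": "send_rows", "payload": {"rows": [{"x":0,"y":0,"z":-0.003,"ax":0,"ay":0,"az":0,"jaw":-1},{"x":0,"y":0,"z":-0.01,"ax":0,"ay":0,"az":0,"jaw":-1},{"x":0,"y":0,"z":-0.022,"ax":0,"ay":0,"az":0,"jaw":-1},{"x":0,"y":0,"z":-0.036,"ax":0,"ay":0,"az":0,"jaw":-1},{"x":0,"y":0,"z":-0.05,"ax":0,"ay":0,"az":0,"jaw":-1},{"x":0,"y":0,"z":-0.064,"ax":0,"ay":0,"az":0,"jaw":-1},{"x":0,"y":0,"z":-0.078,"ax":0,"ay":0,"az":0,"jaw":-1},{"x":0,"y":0,"z":-0.09,"ax":0,"ay":0,"az":0,"jaw":-1},{"x":0,"y":0,"z":-0.097,"ax":0,"ay":0,"az":0,"jaw":-1},{"x":0,"y":0,"z":-0.1,"ax":0,"ay":0,"az":0,"jaw":-1}]}}

```text
time: 9.0
tool_pos: [639.0, 3.0, 145.8]
tcp_rot: [3.141, 0.0, 1.571]
contact_force: [-0.2, -0.8, -3.5]
grip_width: 14.0
finger_force: 30.0
```

Run:
```python
from h import *
p,d,c=shot("scene","s3"); p2,d2,c2=shot("side","t3")
a=cv2.resize(cv2.imread("pics/s3.png")[170:320,160:360],(400,300),interpolation=2);b=cv2.resize(cv2.imread("pics/t3.png")[120:270,240:440],(400,300),interpolation=2)
cv2.imwrite("pics/c3.png",cv2.hconcat([a,b])); o=bot.get_obs(); print(o["time"],o["tool_pos"],o["joint_positions"],o["contact_force"],o["moment"],o["grip_width"])
```

```text
9.1 [639.01144404   2.98915066 145.76023442] [-1.15165734e-01  6.16844224e-01  1.29845641e+00 -3.33257449e-06
  1.22621278e+00 -1.15101730e-01] [-0.24983061  1.01305587 -2.76666931] [ 0.04670131 -0.03933071 -0.04039326] 13.761435341110882
```

View pics/c3.png

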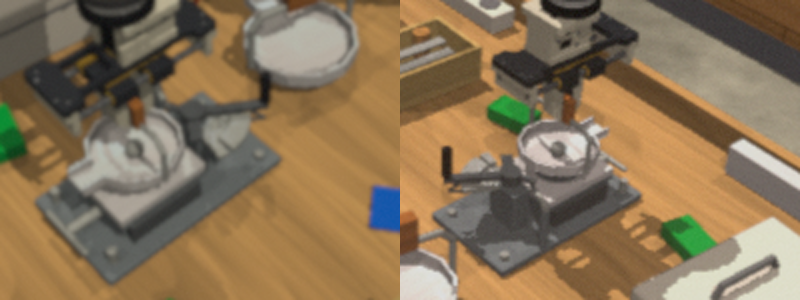

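The dish is about 20 mm up with the ball in the middle ((134,148) and (558,150) in the crops). I lift to about 60 mm, then turn it clockwise with gentle ramps.

Emit:
{"api": "send_rows", "payload": {"rows": [{"x":0,"y":0,"z":-0.004,"ax":0,"ay":0,"az":0,"jaw":-1},{"x":0,"y":0,"z":-0.016,"ax":0,"ay":0,"az":0,"jaw":-1},{"x":0,"y":0,"z":-0.038,"ax":0,"ay":0,"az":0,"jaw":-1},{"x":0,"y":0,"z":-0.066,"ax":0,"ay":0,"az":0,"jaw":-1},{"x":0,"y":0,"z":-0.096,"ax":0,"ay":0,"az":0,"jaw":-1},{"x":0,"y":0,"z":-0.126,"ax":0,"ay":0,"az":0,"jaw":-1},{"x":0,"y":0,"z":-0.154,"ax":0,"ay":0,"az":0,"jaw":-1},{"x":0,"y":0,"z":-0.176,"ax":0,"ay":0,"az":0,"jaw":-1},{"x":0,"y":0,"z":-0.187,"ax":0,"ay":0,"az":0,"jaw":-1},{"x":0,"y":0,"z":-0.19,"ax":0,"ay":0,"az":0,"jaw":-1}]}}

```text
time: 10.35
tool_pos: [639.0, 3.0, 183.8]
tcp_rot: [3.141, 0.0, 1.571]
contact_force: [0.1, -0.2, -3.6]
grip_width: 13.8
finger_force: 30.0
```

Emit:
{"api": "send_rows", "payload": {"rows": [{"x":0,"y":0,"z":0,"ax":0,"ay":0,"az":0.01,"jaw":-1},{"x":0,"y":0,"z":0,"ax":0,"ay":0,"az":0.04,"jaw":-1},{"x":0,"y":0,"z":0,"ax":0,"ay":0,"az":0.09,"jaw":-1},{"x":0,"y":0,"z":0,"ax":0,"ay":0,"az":0.15,"jaw":-1},{"x":0,"y":0,"z":0,"ax":0,"ay":0,"az":0.22,"jaw":-1},{"x":0,"y":0,"z":0,"ax":0,"ay":0,"az":0.29,"jaw":-1},{"x":0,"y":0,"z":0,"ax":0,"ay":0,"az":0.36,"jaw":-1},{"x":0,"y":0,"z":0,"ax":0,"ay":0,"az":0.43,"jaw":-1},{"x":0,"y":0,"z":0,"ax":0,"ay":0,"az":0.5,"jaw":-1},{"x":0,"y":0,"z":0,"ax":0,"ay":0,"az":0.57,"jaw":-1}]}}

```text
time: 11.6
tool_pos: [639.0, 3.0, 183.6]
tcp_rot: [-3.141, 0.0, 0.97]
contact_force: [-0.2, -0.6, -2.3]
grip_width: 14.0
finger_force: 30.0
```

Emit:
{"api": "send_rows", "payload": {"rows": [{"x":0,"y":0,"z":0,"ax":0,"ay":0,"az":0.07,"jaw":-1},{"x":0,"y":0,"z":0,"ax":0,"ay":0,"az":0.14,"jaw":-1},{"x":0,"y":0,"z":0,"ax":0,"ay":0,"az":0.21,"jaw":-1},{"x":0,"y":0,"z":0,"ax":0,"ay":0,"az":0.28,"jaw":-1},{"x":0,"y":0,"z":0,"ax":0,"ay":0,"az":0.35,"jaw":-1},{"x":0,"y":0,"z":0,"ax":0,"ay":0,"az":0.42,"jaw":-1},{"x":0,"y":0,"z":0,"ax":0,"ay":0,"az":0.49,"jaw":-1},{"x":0,"y":0,"z":0,"ax":0,"ay":0,"az":0.55,"jaw":-1},{"x":0,"y":0,"z":0,"ax":0,"ay":0,"az":0.61,"jaw":-1},{"x":0,"y":0,"z":0,"ax":0,"ay":0,"az":0.66,"jaw":-1}]}}

```text
time: 12.85
tool_pos: [639.0, 3.1, 183.6]
tcp_rot: [-3.142, 0.0, 0.28]
contact_force: [-0.4, 0.6, -2.4]
grip_width: 13.8
finger_force: 30.0
```

Emit:
{"api": "send_rows", "payload": {"rows": [{"x":0,"y":0,"z":0,"ax":0,"ay":0,"az":0.05,"jaw":-1},{"x":0,"y":0,"z":0,"ax":0,"ay":0,"az":0.1,"jaw":-1},{"x":0,"y":0,"z":0,"ax":0,"ay":0,"az":0.15,"jaw":-1},{"x":0,"y":0,"z":0,"ax":0,"ay":0,"az":0.19,"jaw":-1},{"x":0,"y":0,"z":0,"ax":0,"ay":0,"az":0.22,"jaw":-1},{"x":0,"y":0,"z":0,"ax":0,"ay":0,"az":0.245,"jaw":-1},{"x":0,"y":0,"z":0,"ax":0,"ay":0,"az":0.26,"jaw":-1},{"x":0,"y":0,"z":0,"ax":0,"ay":0,"az":0.265,"jaw":-1},{"x":0,"y":0,"z":0,"ax":0,"ay":0,"az":0.265,"jaw":-1},{"x":0,"y":0,"z":0,"ax":0,"ay":0,"az":0.265,"jaw":-1}]}}

```text
time: 14.1
tool_pos: [639.0, 3.0, 183.8]
tcp_rot: [3.142, -0.0, 0.005]
contact_force: [0.2, -0.2, -3.6]
grip_width: 13.7
finger_force: 30.0
```

Run:
```python
from h import *
p,d,c=shot("scene","s4"); p2,d2,c2=shot("side","t4")
a=cv2.resize(cv2.imread("pics/s4.png")[170:320,160:360],(400,300),interpolation=2);b=cv2.resize(cv2.imread("pics/t4.png")[120:270,240:440],(400,300),interpolation=2)
cv2.imwrite("pics/c4.png",cv2.hconcat([a,b])); o=bot.get_obs(); print(o["time"],o["tool_pos"],o["tcp_rot"],o["joint_positions"],o["contact_force"],o["grip_width"],o["finger_force"])
```

```text
14.2 [639.00753549   3.00605248 183.7564118 ] [ 3.14155486e+00 -5.61545868e-05  5.30607453e-03] [-1.15126122e-01  5.85427908e-01  1.24661726e+00 -3.18543590e-05
  1.30948720e+00  1.45037236e+00] [-0.60921165 -0.46653234 -3.59930917] 13.761404832928285 29.991012811660767
```

View pics/c4.png

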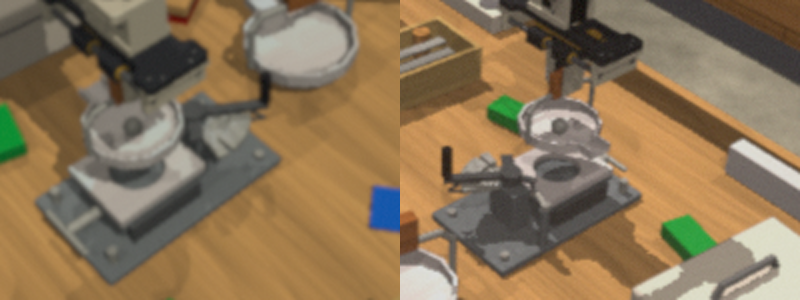

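The dish is about 58 mm up and level, with the ball in the middle ((133,127) and (560,128)). The lip points to −y, the tackle box's side, and the lever is still open. Handing in.

```bash
python3 -c "
from plant import bot
print(bot.close_job())"
```

```text
the job is handed in; nothing more can be done
None
```

The job is handed in, with no verdict returned: the lever is in its open notch, and the gripper is holding the dish level about 58 mm above its seat, lip towards the tackle box, ball in the middle.

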